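# Pack the sample tin snug in its dispatch case

### The arm

A 6-joint arm with a two-finger parallel gripper is mounted at the origin on the work surface. World frame = base frame: x ahead of the robot, y to its left, z up, the work surface at z = 0. Lengths are in m, angles in rad, forces in N, time in s.
With the tool pointing down it reaches from about 0.325 to 0.85 m from the base axis. Payload 4.4 kg.
Tool frame: the origin (TCP) lies midway between the tips of the shut fingers; the grasp point (between the pads) lies pinch_z behind it (pinch_z is the distance from the TCP to the grasp point, in m); z points along the fingers, y is the direction in which the jaws open and shut (so a half turn about z gives the same grasp; the last joint's range is limited). The gripper opens to 94 mm and grips with 3 to 60 N. Pads are 16 mm wide; open, the fingers measure 119 mm over their backs; the gripper's body (75 mm by 177 mm) begins 78 mm behind the grasp point.
Start: joints at [-1.355, 0.207, 1.542, -0, 1.393, -0.15], TCP at [0.206, -0.537, 0.205] pointing down, gripper open.
Joint ranges: [-2.73, 2.73], [-0.86, 2.22], [0.23, 2.46], [-1.11, 4.25], [0.08, 2.63], [-2.82, 2.82]. Speed limits (rad/s): [2.79, 2.79, 3.14, 3.14, 3.14, 3.14].

### API

Orientations are given as a unit quaternion [x, y, z, w].
In Python, from rig import * gives the robot as it stands.
- The arm moves only by the tool step_arm, never from a script. Its argument "deltas" is a list of rows, each a list of 3 entries, a list of its own where there are three numbers: the shift along the tool's x, y, z in cm, then the turn about the tool's z in degrees, then the finger opening in cm, from 0 to 9.4. A call has exactly 10 rows; each row shifts and turns the commanded pose from where the row before left it, along the tool's axes as they then stand; what a row does not reach is not made up. A row lasts 1/8 s, in which the tool goes at most 62.5 mm and 10.7 degrees, less where a joint would pass 70% of its speed; a pose out of reach is approached as far as the arm can. A call with a gripper value outside its range is refused whole. The fingers move at their own pace and stop on an object; "grip_force" is the grip in N (left out, the last holds). Time passes only in rows, so rows that do not move let the fingers close, or fill a call up. It gives the time, the measured TCP pose, the force and the opening at its end, in the units of the state.
- sense(): the state, without advancing time (a new reading comes with each control period).
- get_image(name): name is "scene" or "top" or "wrist"; returns a dict with "frame" (480x640x3 uint8, red, green, blue), "camera_matrix" (3x3 intrinsics, pixels), "position" and "orientation" of the camera in the world. Camera axes: x right, y down, z forward; pixel columns grow to the right and rows downward; lengths in m; the calibration is good to about 2 mm. The wrist camera is an equidistant fisheye: a pixel r from the principal point sees the ray r / f radians off the axis. A picture is of the moment at which its call begins. There is no depth.
- job_done(): hands the job in, once; it reports no verdict.
Trained networks look in a picture, given as the dict that the camera call returned (one of the last four; its "shot" number tells which), for a name from the list of things; names that differ only in an ending like _2 or _b are one class to them, and where a whole thing is asked for, a point or a joint stands for the part that bears it (a point fixed in the world has none). Each returns a list of dicts, best first, with "confidence" (0 to 1); they miss things now and then, are a little off and sometimes report something else, mostly with a low value. They report only what shows in the picture. A call takes as long as a camera call.
- look_for(name, picture): "pixel" ([row, column] in pixels, amid what is visible of it).
- regions_of(name, picture): "region" (480x640 bool, what is visible of it) and "pixel" ([row, column] in pixels, amid what is visible of it).
The state is a dict: "t": time; "q": joint angles; "dq": joint speeds; "tau": joint torques, N m; "position": TCP position; "eef_rot": TCP orientation; "contact_force": force on the tool from outside, world axes, zero at the start; "torque": the same for the moment, N m; "finger_gap": finger opening in m.
Only numpy, scipy, OpenCV 4.12 (cv2) and the standard library are available. Lean on these libraries where they do the work, as an engineer would, in place of code of your own. Each camera call takes 0.05 s, during which the arm holds its last target.

### The job

A round sample tin stands loose in the open-fronted wooden dispatch case. First slide the tin into the case's back left corner (left as the robot sees it), then choose the two of the three wooden packers which together fill the gap left beside it on the right snugly, and slide both, on edge, fully home against the back wall side by side, without forcing. Then push the metal bar fully across the front; leave the third packer outside the case, and leave the spare tins, cups, bowl, spoon and tall caddy where they are.

Things in the scene. Friction and masses are not known exactly. Their poses are not given: they have to be found in the camera images.
- case: Wooden case fixed to the bench, open at the front (towards the robot), without a floor. Origin on the bench at mid-width on the inner face of the back wall; x points to the back (away from the robot), y left, z up. Inside: 156 mm wide (y -78 to +78 mm), 115 mm deep (back wall x = 0, mouth x = -115 mm). Walls 18 mm thick; sides 72, back 36 mm high; mouth flared 5 mm a side over the last 12 mm.
- case_rail (a point): Middle of the front edge of the wooden rail on top of the case's back, over its full width: it reaches 30 mm forward of the back wall, underside 72 mm and top 82 mm above the bench, so packers cannot be lowered in and are slid in from the front.
- case_wing (a point): Right-hand end of the wooden wing, 12 mm thick and 45 mm high, that continues the case's front edge 150 mm to the right of its right wall and carries the bar; this point is on the bench, at x = -109, y = -246 mm of the case.
- bar (a joint): Metal bar, 130 mm long, 12 mm deep, 14 to 30 mm above the bench; slides left (+y of the case) across the mouth, 7 mm in front of it (centre line x = -128 mm of the case). 0 = fully open (its middle at y = -178 mm, wholly right of the mouth), 0.13 m = fully across. Takes 2 N plus some drag to slide, stays where left. A packer sticking 7 mm out of the mouth blocks it.
- bar_tab (a point): Middle of the upright tab on the bar by which it is pushed sideways: 26 mm (front to back) x 18 mm (along the bar) x 36 mm high, from 30 to 66 mm above the bench; this point is 50 mm up, at x = -138 mm of the case, and moves with the bar.
- tin_small_mid (a point): Closed round steel tea tin with dark lid, 76 mm in diameter, 60 mm high, about 0.25 kg, standing; this point is its centre, 30 mm up. One of the three tins (a different one each time) stands inside the case, away from its corner; the other two are spares on the bench.
- tin_mid_mid (a point): Closed round steel tea tin with dark lid, 88 mm in diameter, 60 mm high, about 0.25 kg, standing; this point is its centre, 30 mm up. One of the three tins (a different one each time) stands inside the case, away from its corner; the other two are spares on the bench.
- tin_large_mid (a point): Closed round steel tea tin with dark lid, 100 mm in diameter, 60 mm high, about 0.25 kg, standing; this point is its centre, 30 mm up. One of the three tins (a different one each time) stands inside the case, away from its corner; the other two are spares on the bench.
- packer_thin_centre (a point): Plain plywood packer block lying on the bench, 110 mm long (its x axis) x 20 mm thick (its y axis) x 55 mm high (z), about 84 g; upright edges bevelled 4 mm; this point is its centre, 27.5 mm up.
- packer_mid_centre (a point): Plain plywood packer block lying on the bench, 110 mm long (its x axis) x 32 mm thick (its y axis) x 55 mm high (z), about 134 g; upright edges bevelled 4 mm; this point is its centre, 27.5 mm up.
- packer_thick_centre (a point): Plain plywood packer block lying on the bench, 110 mm long (its x axis) x 44 mm thick (its y axis) x 55 mm high (z), about 185 g; upright edges bevelled 4 mm; this point is its centre, 27.5 mm up.

How it is judged:
On the way, in this order (a step that is already met when the one before it is completed fails the run):
1. the tin that stands in the case is in its back left corner (((x of tin_small_mid in the frame of case between -0.05 and 0 m and y of tin_small_mid in the frame of case between 0.033 and 0.06 m and angle between tin_small_mid's own z axis and vertical below 0.1 rad) or (x of tin_mid_mid in the frame of case between -0.056 and 0 m and y of tin_mid_mid in the frame of case between 0.027 and 0.06 m and angle between tin_mid_mid's own z axis and vertical below 0.1 rad) or (x of tin_large_mid in the frame of case between -0.062 and 0 m and y of tin_large_mid in the frame of case between 0.021 and 0.06 m and angle between tin_large_mid's own z axis and vertical below 0.1 rad))), for 0.2 s.
2. the two packers that fill the gap are in it, fully home, the tin still in its corner (((x of tin_small_mid in the frame of case between -0.05 and 0 m and y of tin_small_mid in the frame of case between 0.033 and 0.06 m and angle between each of tin_small_mid, packer_mid_centre, packer_thick_centre's own z axis and vertical below 0.1 rad and x of packer_mid_centre in the frame of case between -0.062 and -0.045 m and y of packer_mid_centre in the frame of case between -0.078 and -0.008 m and height (world z) of each of packer_mid_centre, packer_thick_centre below 0.033 m and x of packer_thick_centre in the frame of case between -0.062 and -0.045 m and y of packer_thick_centre in the frame of case between -0.078 and -0.014 m and (y of packer_thin_centre in the frame of case above 0.1 m or y of packer_thin_centre in the frame of case below -0.1 m or x of packer_thin_centre in the frame of case below -0.14 m or x of packer_thin_centre in the frame of case above 0.02 m)) or (x of tin_mid_mid in the frame of case between -0.056 and 0 m and y of tin_mid_mid in the frame of case between 0.027 and 0.06 m and angle between each of tin_mid_mid, packer_thin_centre, packer_thick_centre's own z axis and vertical below 0.1 rad and x of packer_thin_centre in the frame of case between -0.062 and -0.045 m and y of packer_thin_centre in the frame of case between -0.078 and -0.014 m and height (world z) of each of packer_thin_centre, packer_thick_centre below 0.033 m and x of packer_thick_centre in the frame of case between -0.062 and -0.045 m and y of packer_thick_centre in the frame of case between -0.078 and -0.026 m and (y of packer_mid_centre in the frame of case above 0.1 m or y of packer_mid_centre in the frame of case below -0.1 m or x of packer_mid_centre in the frame of case below -0.14 m or x of packer_mid_centre in the frame of case above 0.02 m)) or (x of tin_large_mid in the frame of case between -0.062 and 0 m and y of tin_large_mid in the frame of case between 0.021 and 0.06 m and angle between each of tin_large_mid, packer_thin_centre, packer_mid_centre's own z axis and vertical below 0.1 rad and x of packer_thin_centre in the frame of case between -0.062 and -0.045 m and y of packer_thin_centre in the frame of case between -0.078 and -0.026 m and height (world z) of each of packer_thin_centre, packer_mid_centre below 0.033 m and x of packer_mid_centre in the frame of case between -0.062 and -0.045 m and y of packer_mid_centre in the frame of case between -0.078 and -0.032 m and (y of packer_thick_centre in the frame of case above 0.1 m or y of packer_thick_centre in the frame of case below -0.1 m or x of packer_thick_centre in the frame of case below -0.14 m or x of packer_thick_centre in the frame of case above 0.02 m)))), for 0.2 s.
3. the bar is fully across (value of joint bar above 0.12 m), for 0.2 s.
At the end, for the whole second after the job is handed in: Tin upright in the back left corner (7 mm to the side, 12 mm to the back); in the gap, on edge and within 7 mm of the back, the two packers adding up to 152 mm less the tin's diameter; third packer's centre outside the case; bar past 0.12 m; spare tins within 30 mm (((x of tin_small_mid in the frame of case between -0.05 and 0 m and y of tin_small_mid in the frame of case between 0.033 and 0.06 m and angle between each of tin_small_mid, packer_mid_centre, packer_thick_centre's own z axis and vertical below 0.1 rad and x of packer_mid_centre in the frame of case between -0.062 and -0.045 m and y of packer_mid_centre in the frame of case between -0.078 and -0.008 m and height (world z) of each of packer_mid_centre, packer_thick_centre below 0.033 m and x of packer_thick_centre in the frame of case between -0.062 and -0.045 m and y of packer_thick_centre in the frame of case between -0.078 and -0.014 m and (y of packer_thin_centre in the frame of case above 0.1 m or y of packer_thin_centre in the frame of case below -0.1 m or x of packer_thin_centre in the frame of case below -0.14 m or x of packer_thin_centre in the frame of case above 0.02 m) and value of joint bar above 0.12 m and distance of each of tin_mid_mid, tin_large_mid from where it was at the start of the episode below 0.03 m) or (x of tin_mid_mid in the frame of case between -0.056 and 0 m and y of tin_mid_mid in the frame of case between 0.027 and 0.06 m and angle between each of tin_mid_mid, packer_thin_centre, packer_thick_centre's own z axis and vertical below 0.1 rad and x of packer_thin_centre in the frame of case between -0.062 and -0.045 m and y of packer_thin_centre in the frame of case between -0.078 and -0.014 m and height (world z) of each of packer_thin_centre, packer_thick_centre below 0.033 m and x of packer_thick_centre in the frame of case between -0.062 and -0.045 m and y of packer_thick_centre in the frame of case between -0.078 and -0.026 m and (y of packer_mid_centre in the frame of case above 0.1 m or y of packer_mid_centre in the frame of case below -0.1 m or x of packer_mid_centre in the frame of case below -0.14 m or x of packer_mid_centre in the frame of case above 0.02 m) and value of joint bar above 0.12 m and distance of each of tin_small_mid, tin_large_mid from where it was at the start of the episode below 0.03 m) or (x of tin_large_mid in the frame of case between -0.062 and 0 m and y of tin_large_mid in the frame of case between 0.021 and 0.06 m and angle between each of tin_large_mid, packer_thin_centre, packer_mid_centre's own z axis and vertical below 0.1 rad and x of packer_thin_centre in the frame of case between -0.062 and -0.045 m and y of packer_thin_centre in the frame of case between -0.078 and -0.026 m and height (world z) of each of packer_thin_centre, packer_mid_centre below 0.033 m and x of packer_mid_centre in the frame of case between -0.062 and -0.045 m and y of packer_mid_centre in the frame of case between -0.078 and -0.032 m and (y of packer_thick_centre in the frame of case above 0.1 m or y of packer_thick_centre in the frame of case below -0.1 m or x of packer_thick_centre in the frame of case below -0.14 m or x of packer_thick_centre in the frame of case above 0.02 m) and value of joint bar above 0.12 m and distance of each of tin_small_mid, tin_mid_mid from where it was at the start of the episode below 0.03 m))); the robot touches nothing.
It fails at once if a packer or tin is forced against the case (over 45 N) (contact force between any of tin_small, tin_mid, tin_large, packer_thin, packer_mid, packer_thick and case above 45 N).
It fails at once if a cup, the bowl, the spoon or the tall caddy is moved by more than 30 mm (distance of any of cup0, cup1, cup2, bowl0, spoon, caddy from where it was at the start of the episode above 0.03 m).
It also fails if it takes over 72 s, if anything falls off the work surface, if the arm or the gripper's body presses on something with over 40 N, if the wrist force passes 120 N, or if a joint passes its speed limit or range.

## Working session

There is one attempt and no reset: what is moved stays moved. The work goes in short steps, Python scripts to look and compute and a tool call to move; the robot and the scene stay as the last step left them, time stands still between calls to the robot, and variables do not carry over. Pictures are saved under pics/ and viewed, and the job is handed in when it is done.

Besides the shell and the picture viewer there is one more tool, called after "Emit:" as a command line: name --argument value ..., lists and objects as JSON in quotes. step_arm: Moves the arm, as the interface text tells. Its arguments: {"type":"object","properties":{"deltas":{"type":"array","items":{"type":"array"}},"grip_force":{"type":"number"}},"required":["deltas"]}

```bash
mkdir -p pics; ls; python3 - <<'E'
from rig import *
import cv2,numpy as np
s=sense(); print(s)
for n in ["scene","top","wrist"]:
    p=get_image(n); cv2.imwrite(f"pics/{n}0.png",p["frame"][:,:,::-1])
    print(n,p["camera_matrix"],p["position"],p["orientation"],p["shot"])
E
```

```text
pics
{'t': 0.0, 'q': array([-1.35551774e+00,  2.07419368e-01,  1.54294030e+00, -1.46924828e-05,
        1.39349087e+00, -1.50492191e-01]), 'dq': array([-4.49303561e-04,  2.22577233e-04, -1.00460463e-03, -3.82393244e-06,
       -2.21229526e-04, -1.92606234e-04]), 'tau': array([-4.68362632e-04, -3.70879626e+01, -2.81418085e+01,  6.96252915e-02,
        3.60704761e-02, -1.70224994e-04]), 'position': array([ 0.20547507, -0.53617281,  0.20429765]), 'eef_rot': array([ 9.83322164e-01,  1.81868762e-01, -4.37893300e-05, -1.12811168e-03]), 'contact_force': array([ 0.30953528, -0.54012876,  0.47592585]), 'torque': array([-0.03982644,  0.02525219,  0.03807585]), 'finger_gap': 0.09383856375478368}
scene [[555.77968371   0.         317.35101697]
 [  0.         555.77968371 231.94810592]
 [  0.           0.           1.        ]] [ 1.20798595 -0.21651588  0.85519766] [ 0.7613351   0.54360363 -0.21311325 -0.28186292] 1
top [[553.7528686    0.         316.37223316]
 [  0.         553.7528686  244.06869365]
 [  0.           0.           1.        ]] [0.38172238 0.01377379 0.92782254] [-0.68498252  0.72057365 -0.07679097  0.07533726] 2
wrist [[371.64829954   0.         315.06521575]
 [  0.         371.64829954 231.97822412]
 [  0.           0.           1.        ]] [ 0.2815786  -0.50771803  0.38367003] [ 0.81568458 -0.56103526 -0.08133651  0.11524961] 3
```

View pics/scene0.png

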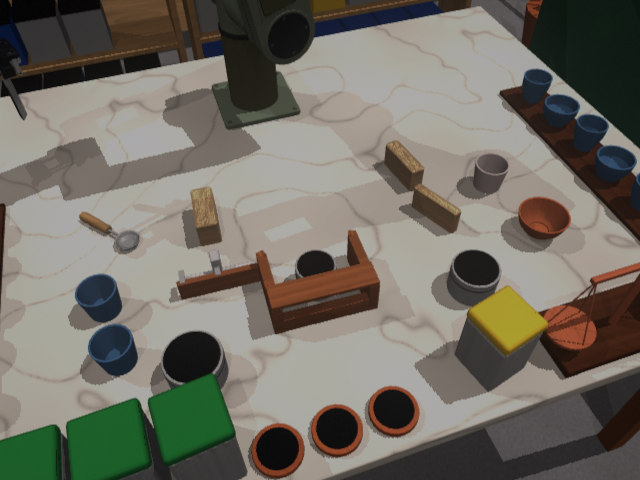

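View pics/top0.png

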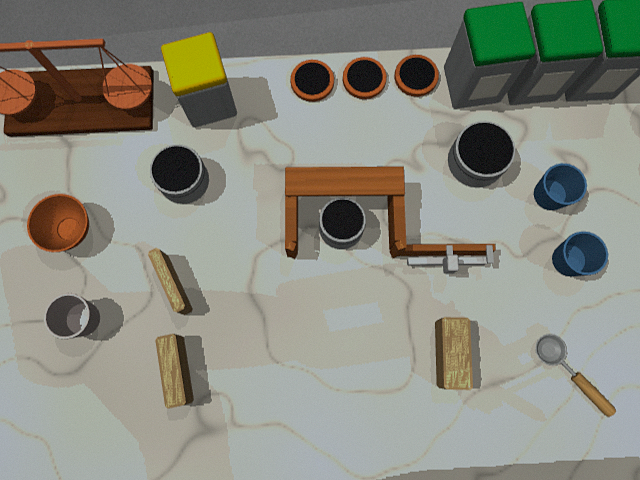

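View pics/wrist0.png

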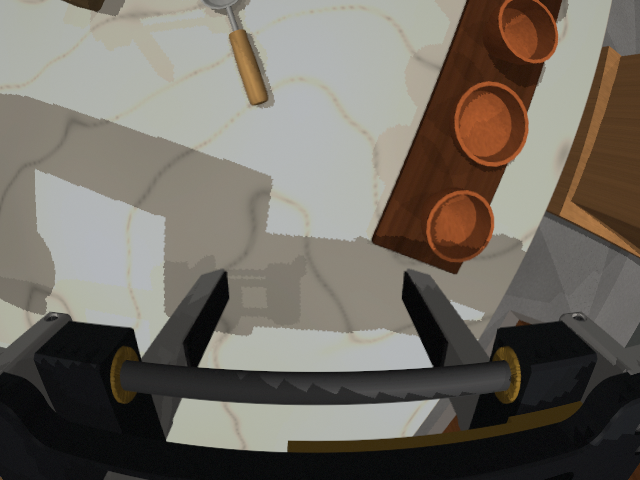

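```bash
cat > h.py <<'E'
from rig import *
import cv2,numpy as np
from scipy.spatial.transform import Rotation as R
def bp(p,rc,z):
    K=p["camera_matrix"];r,c=rc
    d=R.from_quat(p["orientation"]).apply([(c-K[0,2])/K[0,0],(r-K[1,2])/K[1,1],1])
    o=np.array(p["position"]); return (o+d*(z-o[2])/d[2])
def pj(p,X):
    K=p["camera_matrix"]; v=R.from_quat(p["orientation"]).inv().apply(np.array(X)-p["position"])
    return K[1,1]*v[1]/v[2]+K[1,2],K[0,0]*v[0]/v[2]+K[0,2]
E
python3 - <<'E'
from h import *
p=get_image("top")
for n in ["tin_small_mid","tin_mid_mid","tin_large_mid","packer_thin_centre","packer_mid_centre","packer_thick_centre","case","bar","bar_tab"]:
    for r in regions_of(n,p)[:3]:
        m=r["region"].astype(np.uint8)
        c=max(cv2.findContours(m,0,2)[0],key=cv2.contourArea)
        print(n,round(r["confidence"],2),np.round(r["pixel"]),m.sum(),cv2.minAreaRect(c), np.round(bp(p,r["pixel"],0.055),3))
im=p["frame"][:,:,::-1]
cv2.imwrite("pics/t1.png",cv2.resize(im[150:290,270:510],None,fx=3.3,fy=3.3,interpolation=cv2.INTER_CUBIC))
cv2.imwrite("pics/t2.png",cv2.resize(im[240:420,130:210],None,fx=3.3,fy=3.3,interpolation=cv2.INTER_CUBIC))
cv2.imwrite("pics/t3.png",cv2.resize(im[300:400,420:500],None,fx=5,fy=5,interpolation=cv2.INTER_CUBIC))
E
```

```text
tin_small_mid 0.96 [221. 342.] 1937 ((342.0, 223.5), (51.0, 46.0), 90.0) [ 0.609 -0.037  0.055]
tin_mid_mid 0.71 [174. 181.] 2630 ((180.47515869140625, 174.47238159179688), (61.2474365234375, 51.80760192871094), 48.012786865234375) [0.704 0.226 0.055]
tin_large_mid 0.61 [152. 481.] 3414 ((480.1449279785156, 153.78346252441406), (59.027034759521484, 69.99287414550781), 43.2642936706543) [ 0.715 -0.276  0.055]
packer_thin_centre 0.58 [282. 168.] 1245 ((169.54571533203125, 281.7145080566406), (72.44036102294922, 19.265520095825195), 64.72228240966797) [0.523 0.246 0.055]
packer_thin_centre 0.19 [220. 342.] 2024 ((342.0, 223.0), (52.0, 46.0), 90.0) [ 0.61  -0.037  0.055]
packer_mid_centre 0.94 [372. 175.] 2068 ((174.2320098876953, 370.377685546875), (72.92159271240234, 29.447986602783203), 81.63410949707031) [0.383 0.234 0.055]
packer_thick_centre 0.84 [355. 452.] 2614 ((453.5, 353.5), (73.0, 37.0), 90.0) [ 0.387 -0.193  0.055]
case 0.67 [192. 381.] 7142 ((388.8409423828125, 216.67837524414062), (215.6498565673828, 101.26469421386719), 5.6359405517578125) [ 0.654 -0.104  0.055]
bar 0.72 [264. 445.] 743 ((446.5, 263.5), (17.0, 79.0), 90.0) [ 0.53  -0.197  0.055]
bar 0.52 [195. 382.] 7328 ((389.248046875, 216.619873046875), (216.8414306640625, 101.46109771728516), 5.6359405517578125) [ 0.649 -0.105  0.055]
bar_tab 0.86 [265. 450.] 773 ((446.5, 263.5), (17.0, 79.0), 90.0) [ 0.527 -0.204  0.055]
```

View pics/t1.png

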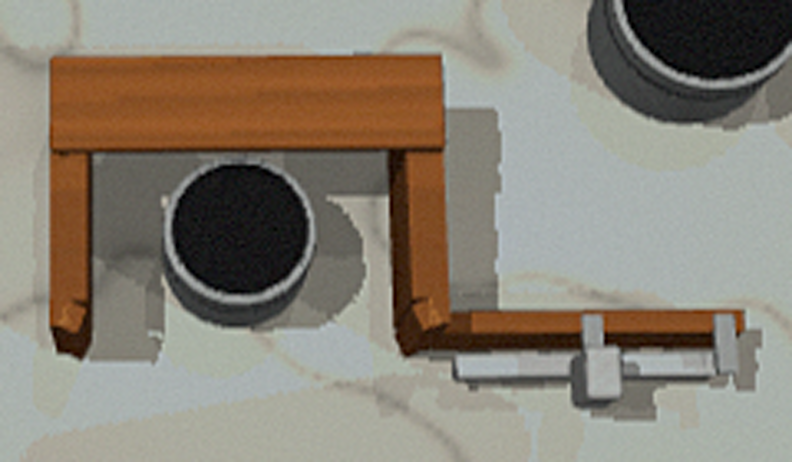

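View pics/t2.png

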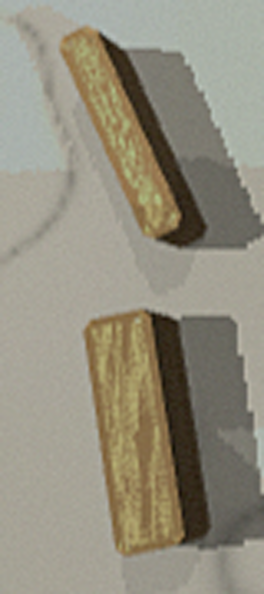

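View pics/t3.png

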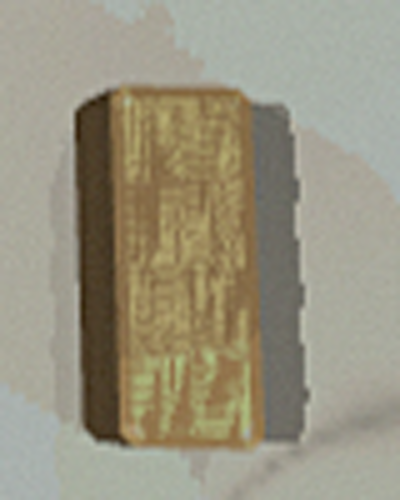

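```bash
cat > c.py <<'E'
from h import *
p=get_image("top")
def q(uv,z,f=3.3,o=(270,150)):
    return bp(p,((uv[1]+.5)/f-.5+o[1],(uv[0]+.5)/f-.5+o[0]),z)[:2]
print("cam axes",R.from_quat(p["orientation"]).as_matrix().round(3).tolist())
for n,uv,z in [("railBL",(51,57),.082),("railBR",(441,55),.082),("railFL",(51,149),.082),("railFR",(442,148),.082),("wallLin",(91,152),.072),("wallLin2",(90,295),.072),("wallRin",(408,152),.072),("wallRin2",(413,295),.072),("wallRout",(449,305),.072),("wallLout",(51,320),.072),("wingR top front",(744,334),.045),("wingRback",(744,312),.045),("tabFL",(588,393),.066),("tabFR",(620,393),.066),("tabBL",(587,347),.066),("tabBR",(619,347),.066),("tin",(241,229),.060),("tinL",(165,230),.060),("tinR",(316,230),.060),("tinT",(240,157),.060),("tinB",(240,305),.060)]:
    print(n,q(uv,z).round(4))
a={}
for n,cs,f,o in [("thin",[(62,43),(83,27),(182,217),(178,226),(158,239),(147,235)],3.3,(130,240)),("mid",[(85,325),(150,310),(184,540),(121,555)],3.3,(130,240)),("thick",[(117,87),(247,87),(264,443),(122,447)],5,(420,300))]:
    P=np.array([q(c,.055,f,o) for c in cs]); print(n,P.round(4).tolist(),P.mean(0).round(4))
E
python3 c.py
```

```text
cam axes [[-0.05, -0.976, 0.214], [-0.999, 0.05, -0.007], [-0.003, -0.214, -0.977]]
railBL [0.6966 0.0513]
railBR [ 0.6878 -0.1391]
railFL [0.6497 0.0531]
railFR [ 0.6405 -0.1356]
wallLin [0.6503 0.0341]
wallLin2 [0.5787 0.0376]
wallRin [ 0.6424 -0.1206]
wallRin2 [ 0.5708 -0.1173]
wallRout [ 0.565  -0.1341]
wallLout [0.5674 0.0568]
wingR top front [ 0.5488 -0.2826]
wingRback [ 0.5598 -0.2839]
tabFL [ 0.52   -0.1978]
tabFR [ 0.5192 -0.213 ]
tabBL [ 0.5423 -0.1996]
tabBR [ 0.5415 -0.2149]
tin [ 0.6109 -0.0375]
tinL [ 6.123e-01 -2.000e-04]
tinR [ 0.6085 -0.0742]
tinT [ 0.6477 -0.0392]
tinB [ 0.5728 -0.0347]
thin [[0.5723, 0.2778], [0.5798, 0.2677], [0.4844, 0.2192], [0.4802, 0.2212], [0.4745, 0.2307], [0.4767, 0.2359]] [0.5113 0.2421]
mid [[0.4357, 0.265], [0.4412, 0.2343], [0.3356, 0.2182], [0.3304, 0.2472]] [0.3857 0.2412]
thick [[0.4458, -0.1852], [0.4437, -0.2258], [0.3359, -0.2192], [0.3368, -0.1759]] [ 0.3905 -0.2015]
```

```bash
cat >> h.py <<'E'
TH=-0.048; O=np.array([0.6746,-0.043])
cx=np.array([np.cos(TH),np.sin(TH)]); cy=np.array([-np.sin(TH),np.cos(TH)])
def c2w(x,y): return O+x*cx+y*cy
def w2c(w): d=np.array(w[:2])-O; return np.array([d@cx,d@cy])
def pose():
    s=sense(); m=R.from_quat(s["eef_rot"]).as_matrix(); return s["position"],np.arctan2(m[1,0],m[0,0]),s
def go(w,z,yaw=TH):
    """remaining rotation (deg about tool z) first, then tool shift in cm"""
    pos,ph,s=pose()
    d=np.array([w[0],w[1]])-pos[:2]
    print("turn",round(np.degrees(ph-yaw),2),"x %.2f y %.2f z %.2f cm"%(100*(d@[np.cos(yaw),np.sin(yaw)]),100*(d@[np.sin(yaw),-np.cos(yaw)]),100*(pos[2]-z)))
def st():
    pos,ph,s=pose(); print("t %.2f"%s["t"],"case",(w2c(pos)*1000).round(1),"z",round(pos[2]*1000,1),"yaw",np.degrees(ph).round(2),"F",s["contact_force"].round(1),"gap",round(s["finger_gap"]*1000,1),"q",s["q"].round(2))
E
python3 - <<'E'
from h import *
try: print(pinch_z)
except Exception as e: print(e)
st(); go(c2w(-.066,-.056),.12); go(c2w(-.066,-.056),.025)
E
```

```text
0.0188
t 0.70 case [-444.7 -515.9] z 205.5 yaw 20.96 F [0.  0.2 0.1] gap 94.0 q [-1.36  0.21  1.54 -0.    1.39 -0.15]
turn 23.71 x 37.87 y -45.99 z 8.55 cm
turn 23.71 x 37.87 y -45.99 z 18.05 cm
```

Emit:
step_arm --deltas '[[[0,0,0],7.9,0],[[0,0,0],7.9,0],[[0,0,0],7.9,0],[[3.5,-4.2,0.5],0,0],[[3.5,-4.2,0.5],0,0],[[3.5,-4.2,0.5],0,0],[[3.5,-4.2,1],0,0],[[3.5,-4.2,1],0,0],[[3.5,-4.2,1],0,0],[[3.5,-4.2,1],0,0]]' --grip_force 20

```text
t: 1.95
position: [0.4656, -0.2538, 0.1505]
eef_rot: [1.0, -0.024, 0.0, 0.0]
contact_force: [0.7, -0.0, -0.0]
finger_gap: 0.0009
```

```bash
python3 - <<'E'
from h import *
st(); go(c2w(-.066,-.056),.025)
E
```

```text
t 1.95 case [-198.6 -220.5] z 150.5 yaw -2.75 F [ 0.7 -0.  -0. ] gap 0.9 q [-0.66  0.16  1.71 -0.    1.27  0.96]
turn 0.0 x 13.26 y -16.45 z 12.55 cm
```

Emit:
step_arm --deltas '[[[3.3,-4.1,0],0,0],[[3.3,-4.1,0],0,0],[[3.3,-4.1,0],0,0],[[3.4,-4.15,0],0,0],[[0,0,2],0,0],[[0,0,3],0,0],[[0,0,0],0,0],[[0,0,0],0,0],[[0,0,0],0,0],[[0,0,0],0,0]]'

```text
t: 3.2
position: [0.6059, -0.0977, 0.1018]
eef_rot: [1.0, -0.024, 0.001, 0.0]
contact_force: [0.0, -1.2, 0.2]
finger_gap: 0.0006
```

```bash
python3 - <<'E'
from h import *
st(); go(c2w(-.066,-.056),.025)
p=get_image("wrist"); cv2.imwrite("pics/w1.png",p["frame"][:,:,::-1])
p=get_image("top"); cv2.imwrite("pics/t4.png",p["frame"][:,:,::-1])
E
```

```text
t 3.20 case [-66.  -57.9] z 101.8 yaw -2.77 F [ 0.  -1.2  0.2] gap 0.6 q [-0.3   0.38  1.54 -0.    1.22  1.32]
turn -0.02 x -0.00 y -0.19 z 7.68 cm
```

View pics/w1.png

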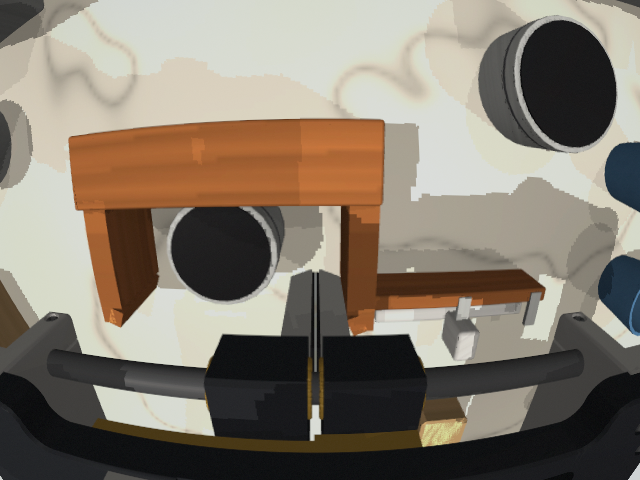

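View pics/t4.png

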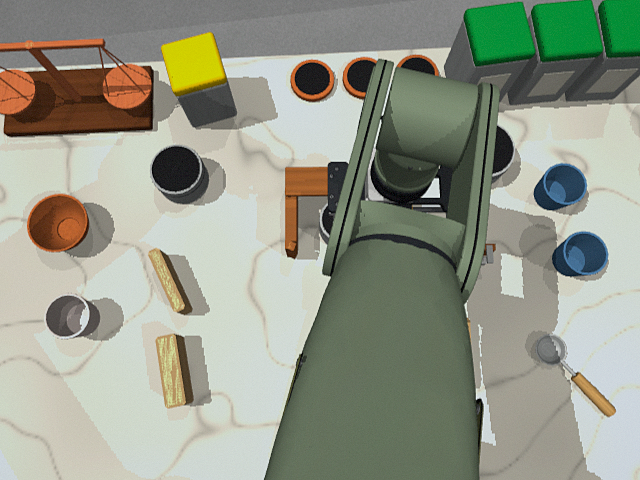

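Emit:
step_arm --deltas '[[[0,0,2.5],0,0],[[0,0,2.6],0,0],[[0,0,2.6],0,0],[[0,0,0],0,0],[[0,-0.5,0],0,0],[[0,-0.7,0],0,0],[[0,-0.7,0],0,0],[[0,-0.7,0],0,0],[[0,-0.7,0],0,0],[[0,-0.4,0],0,0]]'

```text
t: 4.55
position: [0.6071, -0.0597, 0.0237]
eef_rot: [1.0, -0.024, 0.0, 0.0]
contact_force: [-0.2, -2.4, 2.7]
finger_gap: 0.0002
```

```bash
python3 - <<'E'
from h import *
st(); p=get_image("wrist"); cv2.imwrite("pics/w2.png",p["frame"][:,:,::-1])
E
```

```text
t 4.55 case [-66.6 -19.9] z 23.7 yaw -2.72 F [-0.2 -2.4  2.7] gap 0.2 q [-0.24  0.48  1.59 -0.    1.07  1.38]
```

View pics/w2.png

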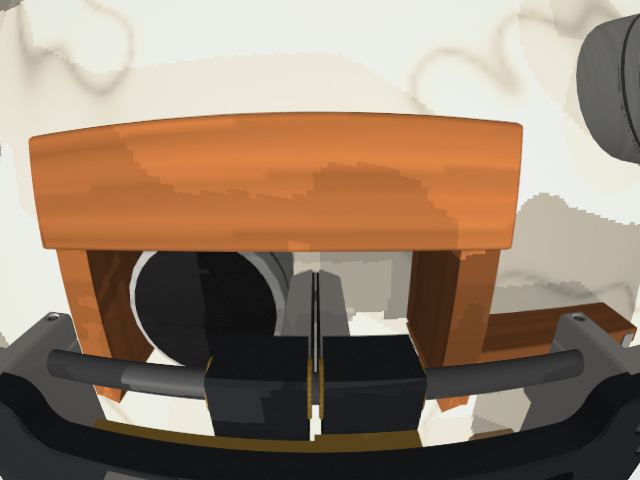

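Emit:
step_arm --deltas '[[[0,-0.3,0],0,0],[[0,-0.2,0],0,0],[[0,-0.1,0],0,0],[[0,-0.1,0],0,0],[[0,-0.1,0],0,0],[[0,0,0],0,0],[[0,0,0],0,0],[[0,0,0],0,0],[[0,0,0],0,0],[[0,0,0],0,0]]'

```text
t: 5.85
position: [0.6073, -0.052, 0.0234]
eef_rot: [1.0, -0.024, -0.0, -0.0]
contact_force: [0.8, -1.9, 1.3]
finger_gap: 0.0005
```

```bash
python3 - <<'E'
from h import *
st(); p=get_image("wrist"); cv2.imwrite("pics/w3.png",p["frame"][:,:,::-1])
E
```

```text
t 5.85 case [-66.8 -12.2] z 23.4 yaw -2.74 F [ 0.8 -1.9  1.3] gap 0.5 q [-0.23  0.48  1.59  0.    1.07  1.39]
```

View pics/w3.png

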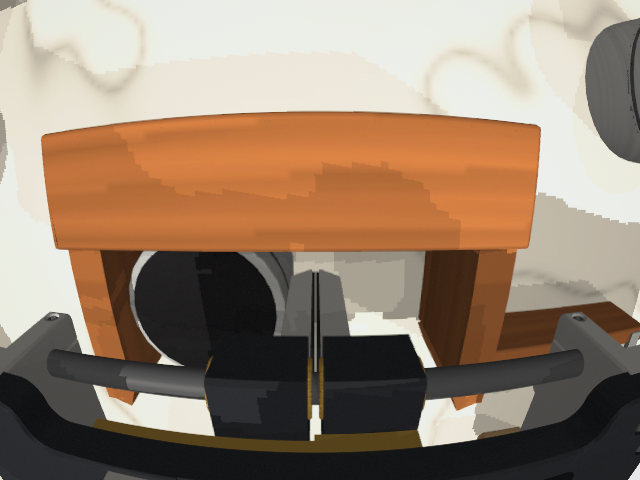

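Emit:
step_arm --deltas '[[[0,-0.05,0],0,0],[[0,-0.05,0],0,0],[[0,-0.05,0],0,0],[[0,-0.05,0],0,0],[[0,0,0],0,0],[[0,0,0],0,0],[[0,0,0],0,0],[[0,0,0],0,0],[[0,0,0],0,0],[[0,0,0],0,0]]'

```text
t: 7.15
position: [0.6074, -0.05, 0.0234]
eef_rot: [1.0, -0.024, -0.0, -0.0]
contact_force: [-0.0, -1.7, 1.6]
finger_gap: 0.0006
```

```bash
python3 - <<'E'
from h import *
st()
E
```

```text
t 7.15 case [-66.8 -10.2] z 23.4 yaw -2.74 F [-0.  -1.7  1.6] gap 0.6 q [-0.22  0.48  1.59  0.    1.07  1.39]
```

Emit:
step_arm --deltas '[[[0,-0.05,0],0,0],[[0,-0.05,0],0,0],[[0,-0.05,0],0,0],[[0,-0.05,0],0,0],[[0,-0.03,0],0,0],[[0,-0.03,0],0,0],[[0,0,0],0,0],[[0,0,0],0,0],[[0,0,0],0,0],[[0,0,0],0,0]]'

```text
t: 8.4
position: [0.6077, -0.0498, 0.0235]
eef_rot: [1.0, -0.024, 0.0, 0.002]
contact_force: [-0.7, -8.0, 0.4]
finger_gap: 0.0004
```

```bash
python3 - <<'E'
from h import *
st(); p=get_image("wrist"); cv2.imwrite("pics/w4.png",p["frame"][:,:,::-1])
p=get_image("scene"); cv2.imwrite("pics/s4.png",cv2.resize(p["frame"][210:350,230:420,::-1],None,fx=4,fy=4,interpolation=2))
E
```

```text
t 8.40 case [-66.5 -10. ] z 23.5 yaw -2.74 F [-0.7 -8.   0.4] gap 0.4 q [-0.22  0.48  1.59 -0.    1.07  1.4 ]
```

View pics/s4.png

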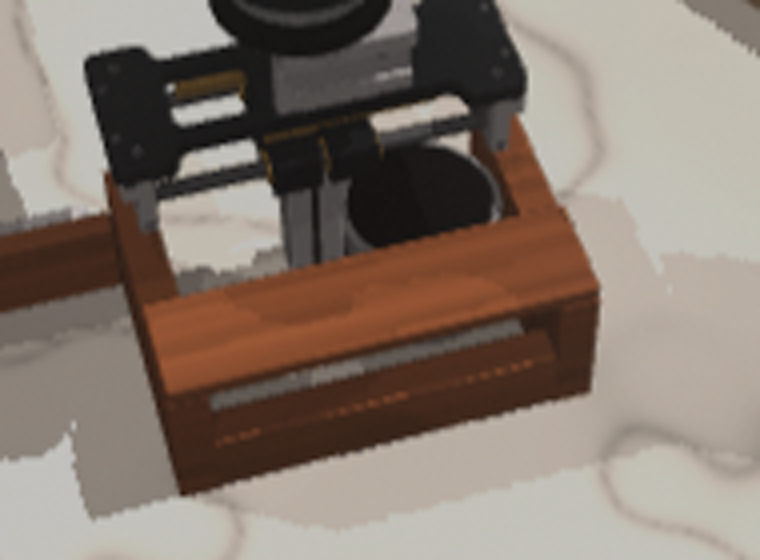

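View pics/w4.png

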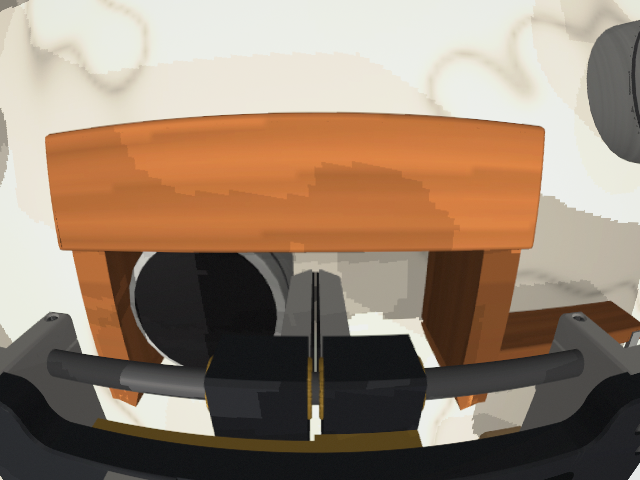

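Emit:
step_arm --deltas '[[[0,1.8,0],0,0],[[-2.9,0,0],0,0],[[-2.9,0,0],0,0],[[0,-3.2,0],0,0],[[0,-3.3,0],0,0],[[0,0,0],0,0],[[0.7,0,0],0,0],[[0.7,0,0],0,0],[[0.7,0,0],0,0],[[0.6,0,0],0,0]]'

```text
t: 9.75
position: [0.5787, 0.0004, 0.0233]
eef_rot: [1.0, -0.024, -0.001, -0.0]
contact_force: [-2.2, -0.8, 2.5]
finger_gap: 0.0007
```

```bash
python3 - <<'E'
from h import *
st(); p=get_image("wrist"); cv2.imwrite("pics/w5.png",p["frame"][:,:,::-1])
E
```

```text
t 9.75 case [-97.8  38.8] z 23.3 yaw -2.78 F [-2.2 -0.8  2.5] gap 0.7 q [-0.15  0.43  1.67 -0.    1.05  1.47]
```

View pics/w5.png

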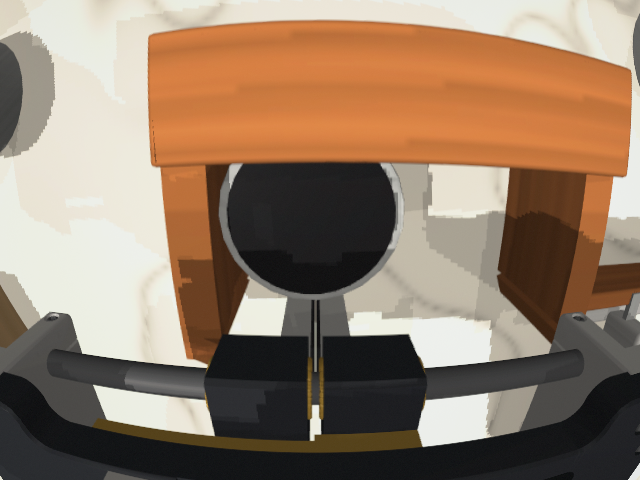

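Emit:
step_arm --deltas '[[[0.4,0,0],0,0],[[0.3,0,0],0,0],[[0.3,0,0],0,0],[[0.2,0,0],0,0],[[0.1,0,0],0,0],[[0.1,0,0],0,0],[[0.1,0,0],0,0],[[0,0,0],0,0],[[0,0,0],0,0],[[0,0,0],0,0]]'

```text
t: 11.05
position: [0.5933, 0.0003, 0.0233]
eef_rot: [1.0, -0.024, -0.0, -0.0]
contact_force: [-2.4, 0.4, 0.5]
finger_gap: 0.0007
```

```bash
python3 - <<'E'
from h import *
st()
E
```

```text
t 11.05 case [-83.3  39.3] z 23.3 yaw -2.74 F [-2.4  0.4  0.5] gap 0.7 q [-0.15  0.45  1.63 -0.    1.06  1.47]
```

Emit:
step_arm --deltas '[[[0.05,0,0],0,0],[[0.05,0,0],0,0],[[0.05,0,0],0,0],[[0.05,0,0],0,0],[[0.05,0,0],0,0],[[0.05,0,0],0,0],[[0.05,0,0],0,0],[[0,0,0],0,0],[[0,0,0],0,0],[[0,0,0],0,0]]'

```text
t: 12.3
position: [0.5932, 0.0003, 0.0233]
eef_rot: [1.0, -0.024, -0.004, -0.0]
contact_force: [-12.6, 0.8, 9.0]
finger_gap: 0.0007
```

```bash
python3 - <<'E'
from h import *
st(); p=get_image("wrist"); cv2.imwrite("pics/w6.png",p["frame"][:,:,::-1])
E
```

```text
t 12.30 case [-83.4  39.3] z 23.3 yaw -2.71 F [-12.6   0.8   9. ] gap 0.7 q [-0.14  0.46  1.63 -0.    1.07  1.47]
```

View pics/w6.png

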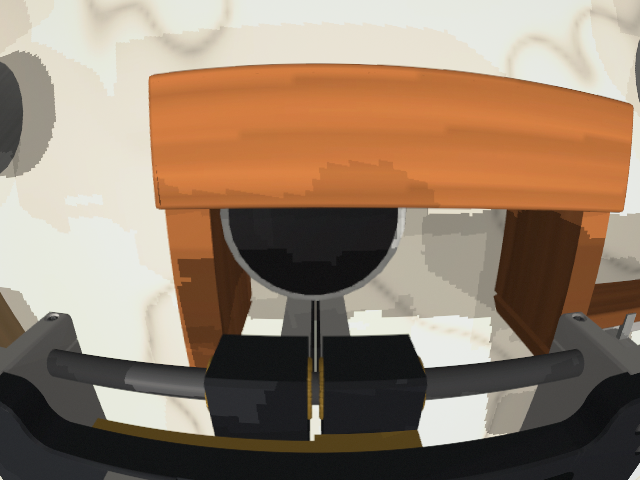

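Emit:
step_arm --deltas '[[[-3,0,0],0,0],[[-3.3,0,0],0,0],[[-2,0,-4],0,0],[[-2,2,-4],0,3],[[-2,3,-2],1.4,7],[[-2.2,4,0],0,7],[[-2.2,4,0],0,7],[[-2.2,4,0],0,7],[[-2.2,4,0],0,7],[[-2,0,0],0,7]]'

```text
t: 13.6
position: [0.3538, -0.1997, 0.125]
eef_rot: [0.999, -0.038, 0.002, 0.002]
contact_force: [0.3, 0.7, 0.6]
finger_gap: 0.0669
```

```bash
python3 - <<'E'
from h import *
st(); go((.3506,-.1986),.022,np.radians(-4.2))
p=get_image("top"); cv2.imwrite("pics/t7.png",p["frame"][:,:,::-1])
p=get_image("wrist"); cv2.imwrite("pics/w7.png",p["frame"][:,:,::-1])
E
```

```text
t 13.60 case [-312.9 -171.9] z 125.0 yaw -4.36 F [0.3 0.7 0.6] gap 66.9 q [-0.73 -0.08  2.02 -0.    1.19  0.92]
turn -0.16 x -0.33 y -0.08 z 10.30 cm
```

View pics/t7.png

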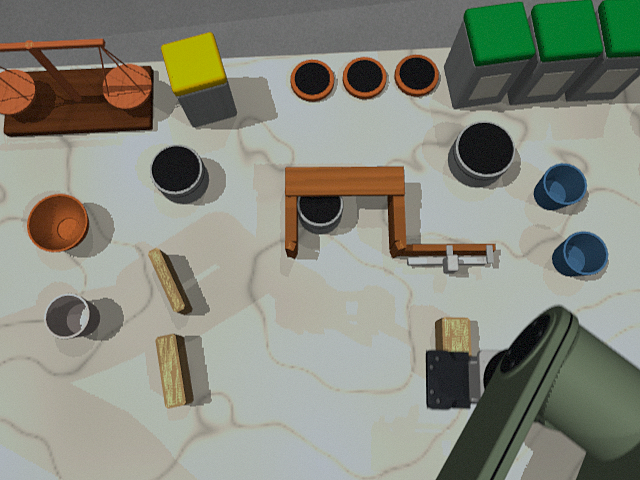

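View pics/w7.png

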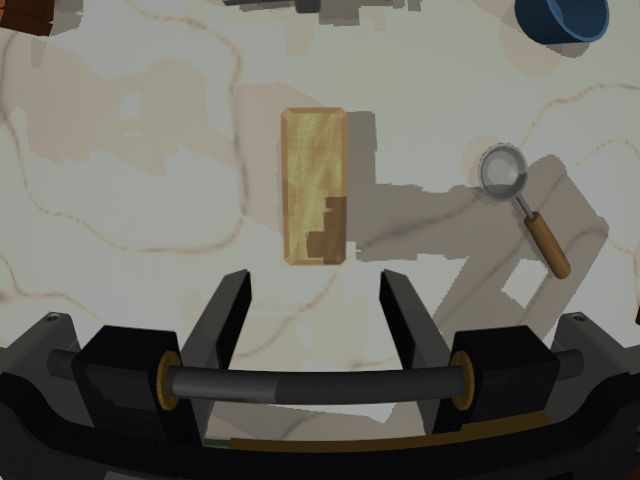

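Emit:
step_arm --deltas '[[[-0.3,0,3],-0.2,7],[[0,0,3],0,7],[[0,0,3],0,7],[[0,0,1.2],0,7],[[0,0,0],0,7],[[0,0,0],0,3.5],[[0,0,0],0,3.5],[[0,0,0],0,3.5],[[0,0,0],0,3.5],[[0,0,0],0,3.5]]' --grip_force 25

```text
t: 14.95
position: [0.3504, -0.1963, 0.0222]
eef_rot: [0.999, -0.034, 0.001, 0.001]
contact_force: [-1.0, -0.0, 5.9]
finger_gap: 0.0438
```

```bash
python3 - <<'E'
from h import *
st()
p=get_image("wrist"); cv2.imwrite("pics/w8.png",p["frame"][:,:,::-1])
go(c2w(-.26,-.056),.06)
E
```

```text
t 14.95 case [-316.5 -168.6] z 22.2 yaw -3.94 F [-1.  -0.   5.9] gap 43.8 q [-0.73  0.1   2.11 -0.    0.94  0.91]
turn -1.19 x 5.65 y -11.26 z -3.78 cm
```

View pics/w8.png

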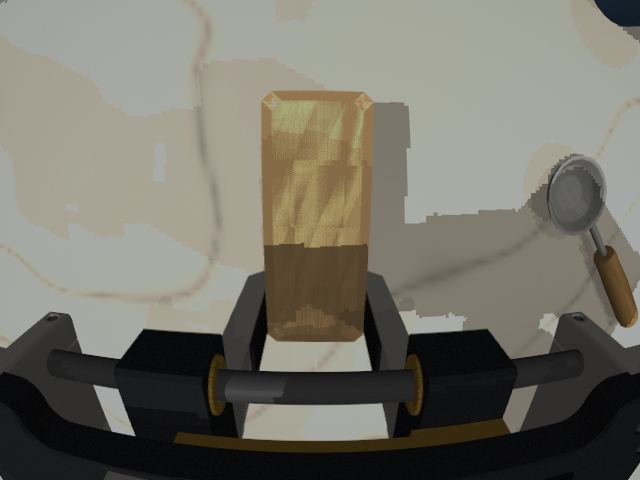

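Emit:
step_arm --deltas '[[[0,0,-1],0,3.5],[[0,-1.5,-0.5],-1.2,3.5],[[1,-3,0],0,3.5],[[1.6,-3.6,0],0,3.5],[[1.6,-3.1,0],0,3.5],[[1.4,0,0],0,3.5],[[0,0,0],0,3.5],[[0,0,0],0,3.5],[[0,0,0],0,3.5],[[0,0,0],0,3.5]]'

```text
t: 16.25
position: [0.4109, -0.0869, 0.0364]
eef_rot: [1.0, -0.025, -0.0, -0.0]
contact_force: [-0.9, -0.3, -1.3]
finger_gap: 0.0441
```

```bash
python3 - <<'E'
from h import *
st()
p=get_image("wrist"); cv2.imwrite("pics/w9.png",p["frame"][:,:,::-1])
q=get_image("top"); cv2.imwrite("pics/t9.png",q["frame"][:,:,::-1])
go(c2w(-.26,-.054),.0222)
E
```

```text
t 16.25 case [-261.3  -56.5] z 36.4 yaw -2.81 F [-0.9 -0.3 -1.3] gap 44.1 q [-0.41  0.11  2.05 -0.    0.98  1.2 ]
turn -0.04 x 0.11 y -0.23 z 1.42 cm
```

View pics/w9.png

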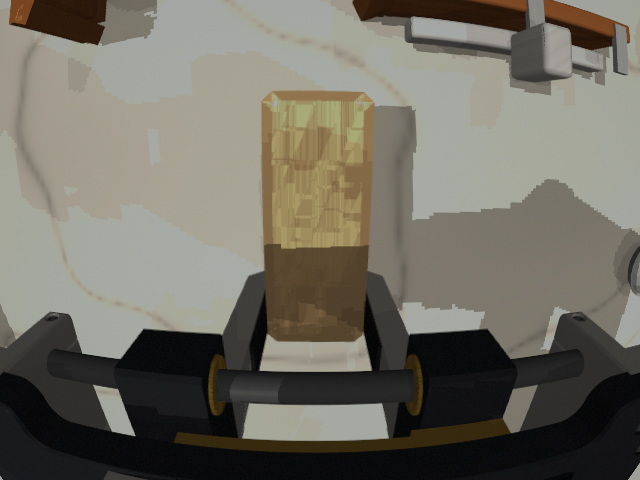

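View pics/t9.png

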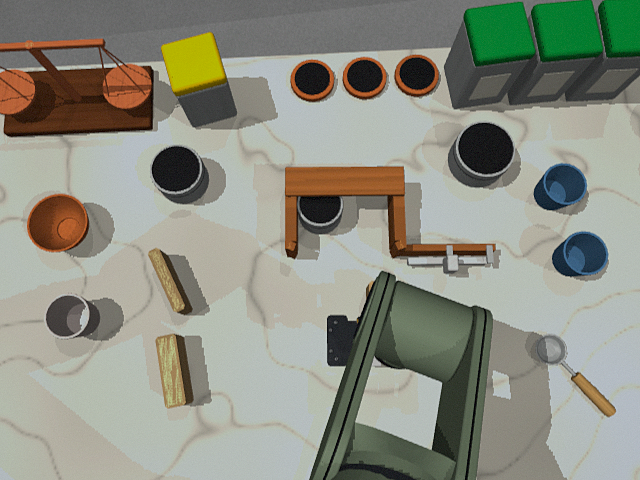

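Emit:
step_arm --deltas '[[[0,-0.25,0.6],0,3.5],[[0,0,0.7],0,3.5],[[2,0,0],0,3.5],[[2,0,0],0,3.5],[[0.5,0,0],0,3.5],[[0,0,0],0,3.5],[[0,0,0],0,3.5],[[0,0,0],0,3.5],[[0,0,0],0,3.5],[[0,0,0],0,3.5]]'

```text
t: 17.6
position: [0.4564, -0.0861, 0.0235]
eef_rot: [1.0, -0.024, 0.0, -0.0]
contact_force: [0.0, 0.3, -2.1]
finger_gap: 0.0437
```

```bash
python3 - <<'E'
from h import *
st()
p=get_image("wrist"); cv2.imwrite("pics/w10.png",p["frame"][:,:,::-1])
q=get_image("scene"); cv2.imwrite("pics/s10.png",cv2.resize(q["frame"][180:340,200:420,::-1],None,fx=3.5,fy=3.5,interpolation=2))
go(c2w(-.141+.015,-.054),.0222)
E
```

```text
t 17.60 case [-215.9  -53.5] z 23.5 yaw -2.75 F [ 0.   0.3 -2.1] gap 43.7 q [-0.37  0.22  1.96  0.    0.97  1.25]
turn 0.01 x 8.98 y 0.05 z 0.13 cm
```

View pics/w10.png

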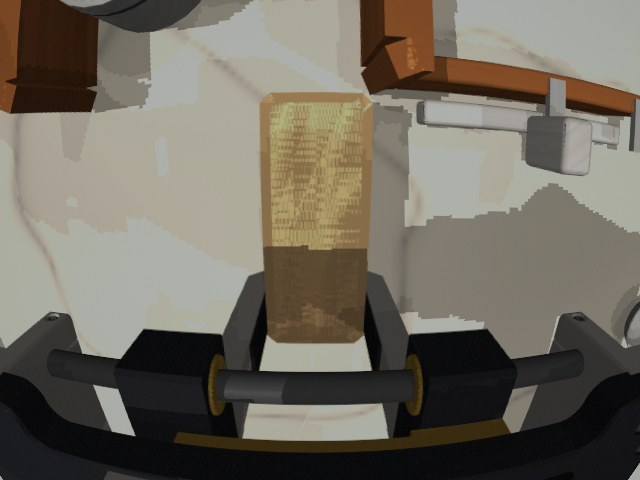

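View pics/s10.png

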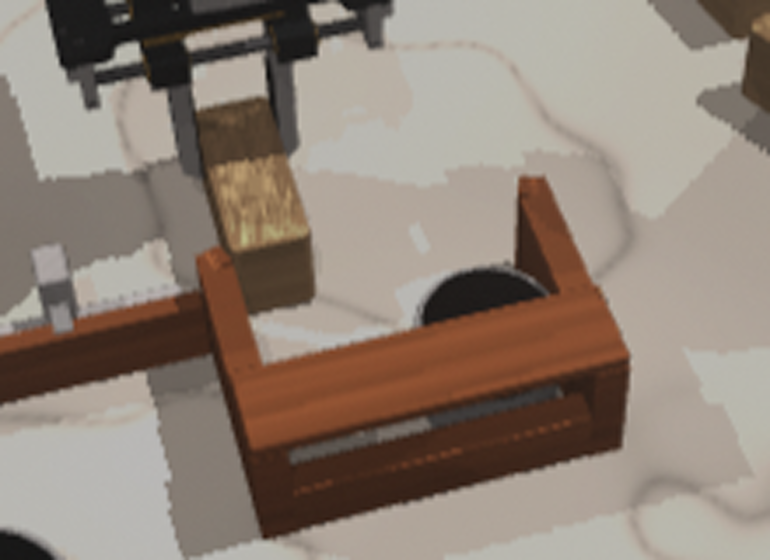

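Emit:
step_arm --deltas '[[[0.8,0,0],0,3.5],[[0.8,0,0],0,3.5],[[0.8,0,0],0,3.5],[[0.8,0,0],0,3.5],[[0.8,0,0],0,3.5],[[0,0,0],0,3.5],[[0,0,0],0,3.5],[[0,0,0],0,3.5],[[0,0,0],0,3.5],[[0,0,0],0,3.5]]'

```text
t: 18.95
position: [0.4963, -0.088, 0.0235]
eef_rot: [1.0, -0.024, 0.0, 0.0]
contact_force: [0.3, -0.0, -2.0]
finger_gap: 0.0437
```

```bash
python3 - <<'E'
from h import *
st()
p=get_image("wrist"); cv2.imwrite("pics/w11.png",p["frame"][:,:,::-1])
E
```

```text
t 18.95 case [-175.9  -53.5] z 23.5 yaw -2.75 F [ 0.3 -0.  -2. ] gap 43.7 q [-0.35  0.29  1.86 -0.    0.99  1.27]
```

View pics/w11.png

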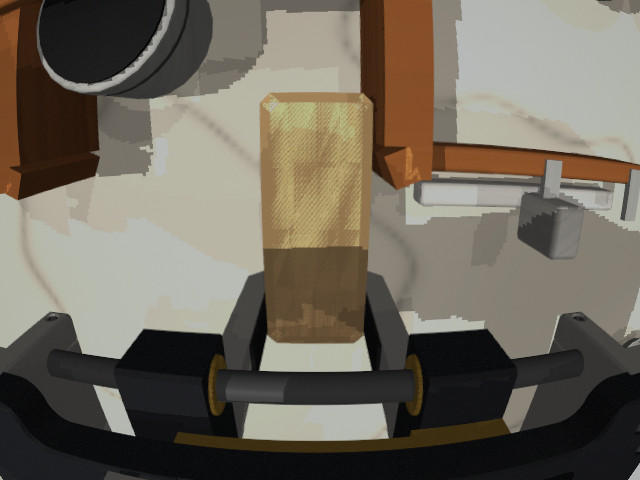

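Emit:
step_arm --deltas '[[[0.8,0.05,0],0,3.5],[[0.8,0,0],0,3.5],[[0.8,0,0],0,3.5],[[0.8,0,0],0,3.5],[[0.7,0,0],0,3.5],[[0.5,0,0],0,3.5],[[0,0.1,0],0,3.5],[[0,0,0],0,3.5],[[0,0,0],0,3.5],[[0,0,0],0,3.5]]'

```text
t: 20.25
position: [0.5401, -0.0916, 0.0235]
eef_rot: [1.0, -0.024, -0.0, -0.0]
contact_force: [-0.3, -0.5, -1.1]
finger_gap: 0.044
```

```bash
python3 - <<'E'
from h import *
st()
p=get_image("wrist"); cv2.imwrite("pics/w12.png",p["frame"][:,:,::-1])
E
```

```text
t 20.25 case [-132.  -55.] z 23.5 yaw -2.75 F [-0.3 -0.5 -1.1] gap 44.0 q [-0.33  0.37  1.75  0.    1.02  1.29]
```

View pics/w12.png

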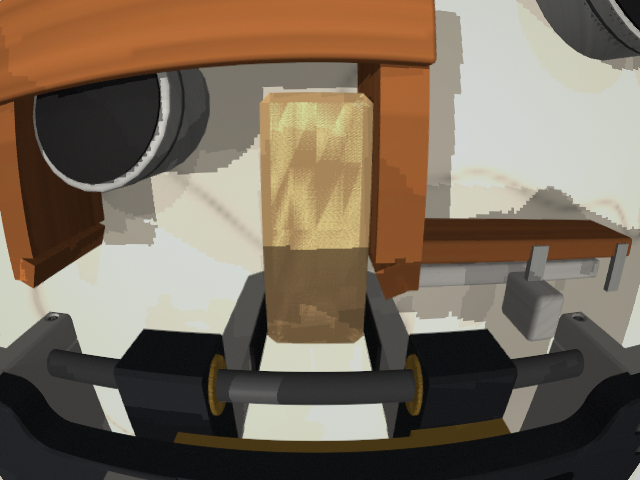

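Emit:
step_arm --deltas '[[[0,0,0],0,6],[[0,0,0],0,6],[[-0.8,0,0],0,6],[[-1.5,0,0],0,6],[[-1.4,0,0],0,5],[[0,0,0],0,0],[[0,0,0],0,0],[[0,0,0],0,0],[[0,0,0],0,0],[[0,0,0],0,0]]'

```text
t: 21.55
position: [0.5035, -0.0899, 0.0234]
eef_rot: [1.0, -0.024, 0.0, 0.0]
contact_force: [-0.4, -0.6, -0.5]
finger_gap: 0.0035
```

```bash
python3 - <<'E'
from h import *
st()
p=get_image("wrist"); cv2.imwrite("pics/w13.png",p["frame"][:,:,::-1])
E
```

```text
t 21.55 case [-168.6  -55. ] z 23.4 yaw -2.74 F [-0.4 -0.6 -0.5] gap 3.5 q [-0.35  0.31  1.84  0.    0.99  1.27]
```

View pics/w13.png

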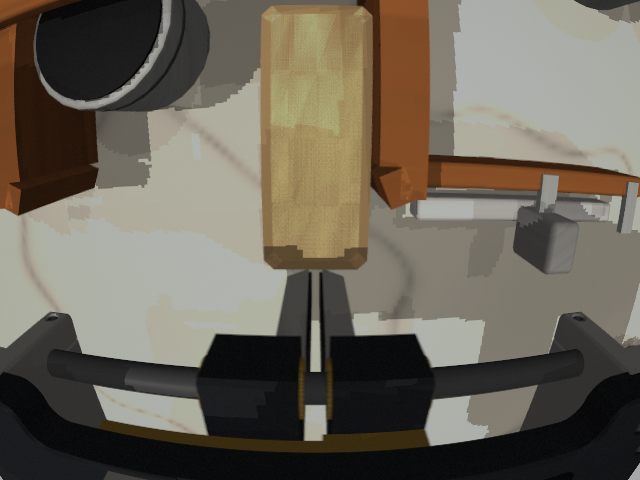

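Emit:
step_arm --deltas '[[[0.7,0,0],0,0],[[0.7,0,0],0,0],[[0.6,0,0],0,0],[[0.6,0,0],0,0],[[0.6,0,0],0,0],[[0.6,0,0],0,0],[[0.5,0,0],0,0],[[0.4,0,0],0,0],[[0,0,0],0,0],[[0,0,0],0,0]]'

```text
t: 22.85
position: [0.5506, -0.0921, 0.0236]
eef_rot: [1.0, -0.024, 0.0, 0.0]
contact_force: [-0.0, -0.2, -0.5]
finger_gap: 0.0006
```

```bash
python3 - <<'E'
from h import *
st()
p=get_image("wrist"); cv2.imwrite("pics/w14.png",p["frame"][:,:,::-1])
E
```

```text
t 22.85 case [-121.5  -55. ] z 23.6 yaw -2.74 F [-0.  -0.2 -0.5] gap 0.6 q [-0.32  0.39  1.73  0.    1.03  1.3 ]
```

View pics/w14.png

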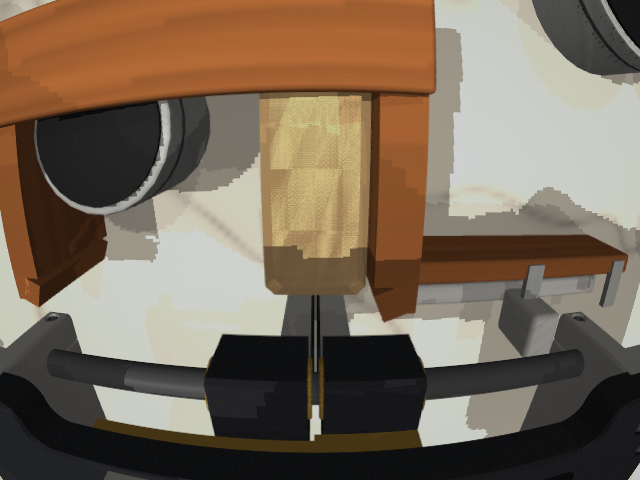

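Emit:
step_arm --deltas '[[[0.1,0,0],0,0],[[0.1,0,0],0,0],[[0.1,0,0],0,0],[[0.1,0,0],0,0],[[0.05,0,0],0,0],[[0.05,0,0],0,0],[[0.05,0,0],0,0],[[0,0,0],0,0],[[0,0,0],0,0],[[0,0,0],0,0]]'

```text
t: 24.15
position: [0.555, -0.0923, 0.0234]
eef_rot: [1.0, -0.024, -0.001, -0.0]
contact_force: [-4.9, 0.6, 4.7]
finger_gap: 0.0005
```

```bash
python3 - <<'E'
from h import *
st()
E
```

```text
t 24.15 case [-117.1  -55. ] z 23.4 yaw -2.74 F [-4.9  0.6  4.7] gap 0.5 q [-0.32  0.4   1.71 -0.    1.03  1.3 ]
```

Emit:
step_arm --deltas '[[[-3,0,0],0,0],[[-2,0,-4],0,0],[[-2,-2,-5],0,3],[[-2.2,-4.2,0],0,6],[[-2.2,-4.2,0],0,6],[[-2.2,-4.2,0],0,6],[[-2.2,-4.2,0],0,6],[[-2.2,-4.2,0],0,6],[[-2.2,-4.2,0],0,6],[[-2.2,-4.2,0],0,6]]'

```text
t: 25.4
position: [0.3477, 0.2342, 0.1141]
eef_rot: [1.0, -0.024, 0.002, -0.001]
contact_force: [0.1, -0.5, 0.0]
finger_gap: 0.0601
```

```bash
python3 - <<'E'
from h import *
st(); go((.3462,.2348),.0222,np.radians(9.2))
E
```

```text
t 25.40 case [-339.8  261.2] z 114.1 yaw -2.76 F [ 0.1 -0.5  0. ] gap 60.1 q [ 0.39 -0.03  2.    0.    1.17  2.  ]
turn -11.96 x -0.14 y -0.08 z 9.19 cm
```

Emit:
step_arm --deltas '[[[0,0,0],-6,6],[[0,0,0],-6,6],[[0,0,0],0,6],[[0,0,0],0,6],[[0,0,1],0,6],[[0,0,1],0,6],[[0,0,0],0,6],[[0,0,0],0,6],[[0,0,0],0,6],[[0,0,0],0,6]]'

```text
t: 26.65
position: [0.3473, 0.2321, 0.0937]
eef_rot: [0.997, 0.081, 0.0, -0.0]
contact_force: [-0.1, -0.4, 0.5]
finger_gap: 0.0601
```

```bash
python3 - <<'E'
from h import *
st(); go((.3462,.2348),.0222,np.radians(9.2))
p=get_image("wrist"); cv2.imwrite("pics/w16.png",p["frame"][:,:,::-1])
q=get_image("top"); cv2.imwrite("pics/t16.png",cv2.resize(q["frame"][150:290,270:510,::-1],None,fx=3.3,fy=3.3,interpolation=2))
E
```

```text
t 26.65 case [-340.2  259.1] z 93.7 yaw 9.26 F [-0.1 -0.4  0.5] gap 60.1 q [ 0.38 -0.    2.02  0.    1.12  1.79]
turn 0.06 x -0.06 y -0.28 z 7.15 cm
```

View pics/w16.png

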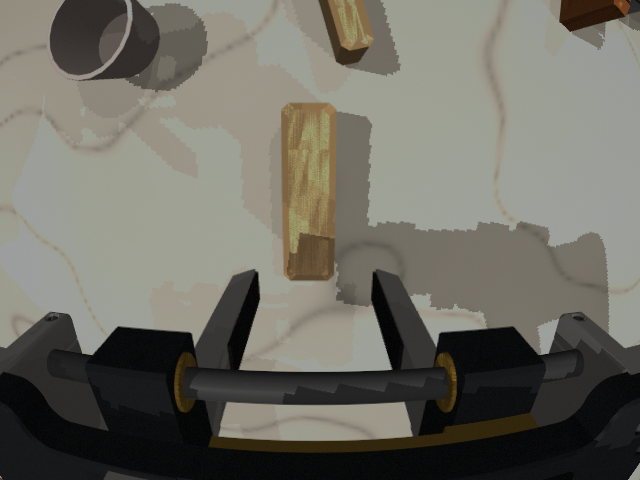

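View pics/t16.png

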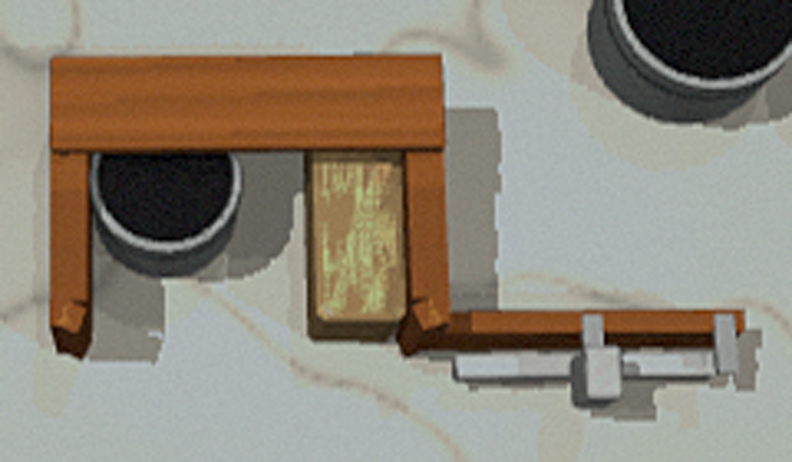

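Emit:
step_arm --deltas '[[[0,-0.3,2],0,6],[[0,0,3],0,6],[[0,0,2.1],0,6],[[0,0,0],0,6],[[0,0,0],0,2],[[0,0,0],0,2],[[0,0,0],0,2],[[0,0,0],0,2],[[0,0,-1],0,2],[[0,0,-0.5],0,2]]'

```text
t: 28.0
position: [0.3468, 0.2351, 0.0381]
eef_rot: [0.997, 0.081, 0.0, -0.0]
contact_force: [-0.3, -0.9, -2.0]
finger_gap: 0.0318
```

```bash
python3 - <<'E'
from h import *
st()
p=get_image("wrist"); cv2.imwrite("pics/w17.png",p["frame"][:,:,::-1])
exec(open("c.py").read().split("print(\"cam")[0].replace("from h import *",""))
for n,uv,z in [("tinR",(241,185),.06),("tinL",(92,185),.06),("tinB",(165,251),.06),("pkL",(316,240),.055),("pkR",(405,240),.055),("pkF",(360,319),.055),("wallRin",(408,200),.072),("wallLin",(91,200),.072)]:
    print(n,(w2c(q(uv,z))*1000).round(1))
go(c2w(-.26,-.0155),.06)
E
```

```text
t 28.00 case [-340.8  262. ] z 38.1 yaw 9.26 F [-0.3 -0.9 -2. ] gap 31.8 q [ 0.39  0.1   2.06 -0.    0.98  1.8 ]
tinR [-41.4   2.2]
tinL [-41.2  75.7]
tinB [-74.9  39.8]
pkL [-68.3 -34.7]
pkR [-68.4 -78.6]
pkF [-108.2  -55.3]
wallRin [-52.8 -78.3]
wallLin [-52.3  75.7]
turn 12.01 x 8.04 y 27.77 z -2.18 cm
```

View pics/w17.png

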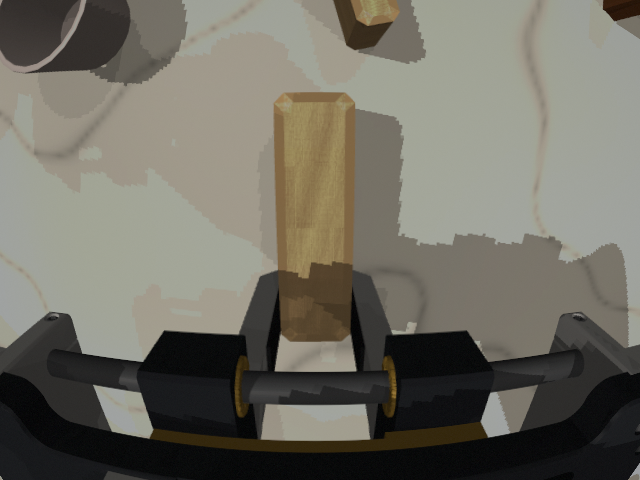

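Emit:
step_arm --deltas '[[[0,0,0],6,2],[[0,0,0],6,2],[[0,4,0],0,2],[[0,4.5,0],0,2],[[1.4,4.5,0],0,2],[[1.5,4.5,0],0,2],[[1.5,4.5,0],0,2],[[1.5,4,0],0,2],[[1.5,1.7,0],0,2],[[0.6,0,0],0,2]]'

```text
t: 29.35
position: [0.4142, -0.0461, 0.0375]
eef_rot: [1.0, -0.025, 0.0, -0.0]
contact_force: [-0.8, -0.4, -0.2]
finger_gap: 0.0319
```

```bash
python3 - <<'E'
from h import *
st()
go(c2w(-.26,-.0158),.0235)
E
```

```text
t 29.35 case [-259.9  -15.6] z 37.5 yaw -2.86 F [-0.8 -0.4 -0.2] gap 31.9 q [-0.32  0.1   2.06  0.    0.98  1.3 ]
turn -0.11 x -0.01 y 0.02 z 1.40 cm
```

Emit:
step_arm --deltas '[[[0,0,0.7],-0.1,2],[[0,0,0.7],0,2],[[1.5,0,0],0,2],[[1.5,0,0],0,2],[[1.5,0,0],0,2],[[1.4,0,0],0,2],[[0,0,0],0,2],[[0,0,0],0,2],[[0,0,0],0,2],[[0,0,0],0,2]]'

```text
t: 30.6
position: [0.4717, -0.0482, 0.0234]
eef_rot: [1.0, -0.023, -0.0, -0.0]
contact_force: [0.2, -0.0, -1.1]
finger_gap: 0.0319
```

```bash
python3 - <<'E'
from h import *
st()
p=get_image("wrist"); cv2.imwrite("pics/w18.png",p["frame"][:,:,::-1])
E
```

```text
t 30.60 case [-202.4  -14.9] z 23.4 yaw -2.65 F [ 0.2 -0.  -1.1] gap 31.9 q [-0.28  0.24  1.93  0.    0.97  1.33]
```

View pics/w18.png

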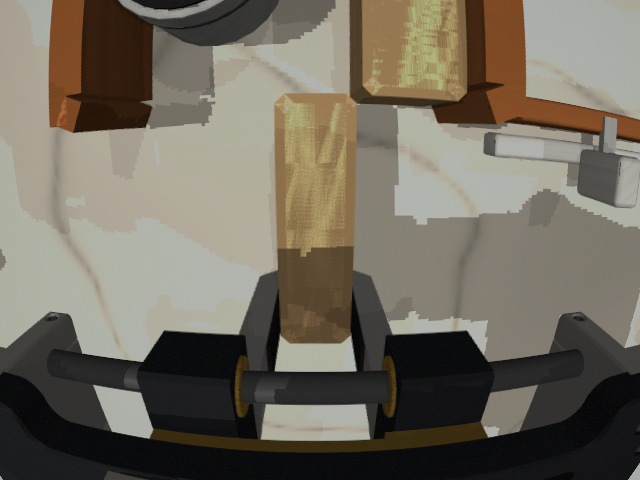

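```bash
python3 - <<'E'
from h import *
st()
im=cv2.imread("pics/w18.png")
cv2.imwrite("pics/w18z.png",cv2.resize(im[0:160,200:420],None,fx=3.6,fy=3.6,interpolation=2))
E
```

```text
t 30.65 case [-202.3  -15. ] z 23.4 yaw -2.65 F [ 0.   0.  -1.5] gap 31.6 q [-0.28  0.24  1.93 -0.    0.97  1.33]
```

View pics/w18z.png

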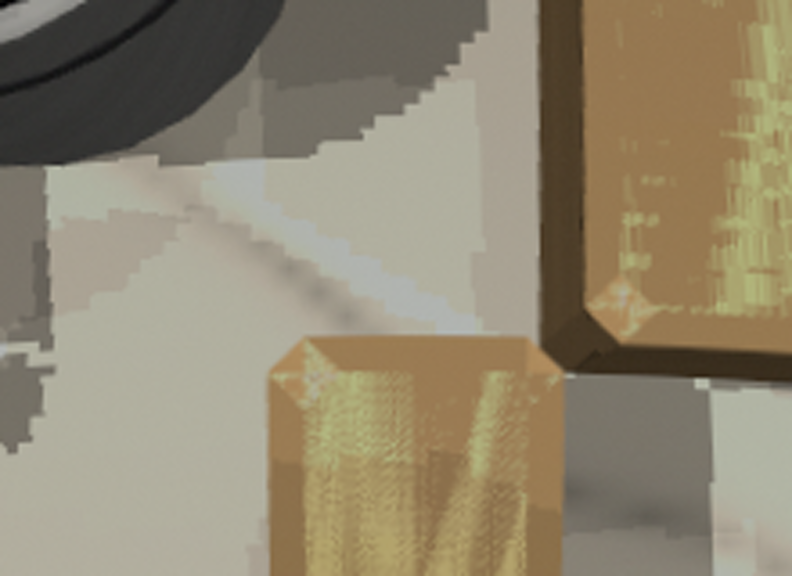

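Emit:
step_arm --deltas '[[[1,0.05,0],0.1,2],[[1,0,0],0,2],[[1,0,0],0,2],[[0.8,0,0],0,2],[[0.7,0,0],0,2],[[0.7,0,0],0,2],[[0.6,0,0],0,2],[[0,0,0],0,2],[[0,0,0],0,2],[[0,0,0],0,2]]'

```text
t: 31.9
position: [0.5297, -0.0514, 0.0234]
eef_rot: [1.0, -0.024, -0.0, -0.0]
contact_force: [0.5, 0.0, -0.0]
finger_gap: 0.0317
```

```bash
python3 - <<'E'
from h import *
st()
p=get_image("wrist"); cv2.imwrite("pics/w19.png",p["frame"][:,:,::-1])
E
```

```text
t 31.90 case [-144.3  -15.4] z 23.4 yaw -2.74 F [ 0.5  0.  -0. ] gap 31.7 q [-0.26  0.34  1.79 -0.    1.01  1.36]
```

View pics/w19.png

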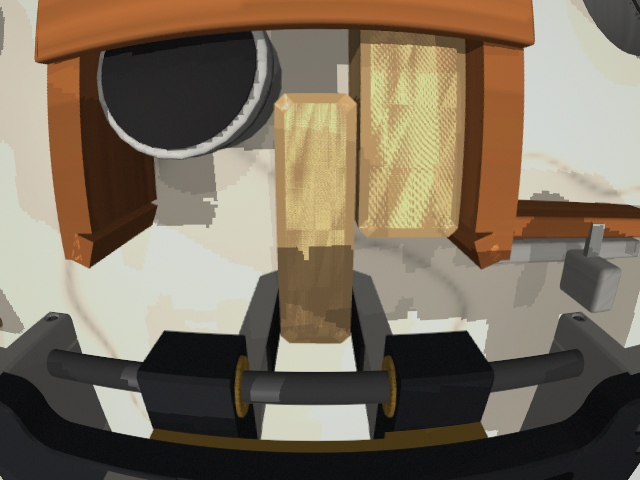

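Emit:
step_arm --deltas '[[[0.6,0,0],0,2],[[0.5,0,0],0,2],[[0.3,0,0],0,2],[[0,0,0],0,2],[[0,0,0],0,4.8],[[0,0,0],0,4.8],[[-0.8,0,0],0,4.8],[[-1.5,0,0],0,4.8],[[-1.3,0,0],0,4.8],[[0,0,0],0,0]]'

```text
t: 33.2
position: [0.5063, -0.0501, 0.0231]
eef_rot: [1.0, -0.024, -0.001, -0.0]
contact_force: [1.1, -0.8, 0.9]
finger_gap: 0.0412
```

```bash
python3 - <<'E'
from h import *
st()
p=get_image("wrist"); cv2.imwrite("pics/w20.png",p["frame"][:,:,::-1])
E
```

```text
t 33.20 case [-167.8  -15.2] z 23.1 yaw -2.76 F [ 1.1 -0.8  0.9] gap 41.2 q [-0.27  0.3   1.85  0.    0.99  1.35]
```

View pics/w20.png

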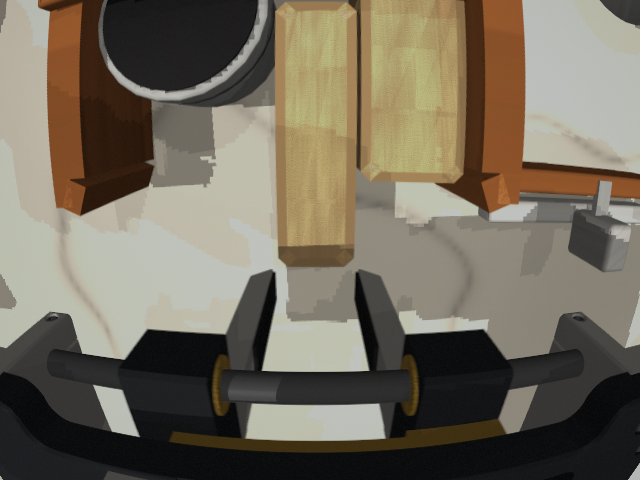

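Emit:
step_arm --deltas '[[[0,0,0],0,0],[[0,0,0],0,0],[[0,0,0],0,0],[[0,0,0],0,0],[[0.6,0,0],0,0],[[0.6,0,0],0,0],[[0.6,0,0],0,0],[[0.6,0,0],0,0],[[0.6,0,0],0,0],[[0.6,0,0],0,0]]'

```text
t: 34.5
position: [0.5444, -0.0522, 0.0234]
eef_rot: [1.0, -0.024, -0.0, -0.0]
contact_force: [-0.7, -0.5, 1.5]
finger_gap: 0.0004
```

```bash
python3 - <<'E'
from h import *
st()
p=get_image("wrist"); cv2.imwrite("pics/w21.png",p["frame"][:,:,::-1])
E
```

```text
t 34.50 case [-129.6  -15.4] z 23.4 yaw -2.74 F [-0.7 -0.5  1.5] gap 0.4 q [-0.25  0.37  1.75  0.    1.02  1.36]
```

View pics/w21.png

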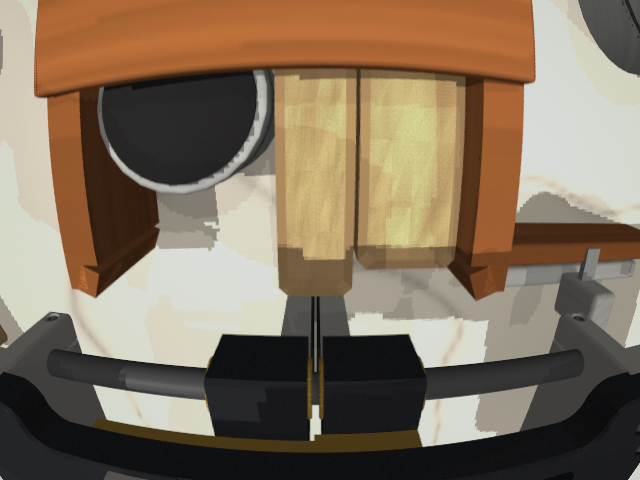

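Sliding in freely, about 12 mm to go.

Emit:
step_arm --deltas '[[[0.4,0,0],0,0],[[0.3,0,0],0,0],[[0.2,0,0],0,0],[[0.1,0,0],0,0],[[0.1,0,0],0,0],[[0.1,0,0],0,0],[[0.1,0,0],0,0],[[0.05,0,0],0,0],[[0,0,0],0,0],[[0,0,0],0,0]]'

```text
t: 35.8
position: [0.5568, -0.0528, 0.0234]
eef_rot: [1.0, -0.024, -0.001, -0.0]
contact_force: [-5.0, -0.5, 4.0]
finger_gap: 0.0006
```

```bash
python3 - <<'E'
from h import *
st()
p=get_image("wrist"); cv2.imwrite("pics/w22.png",p["frame"][:,:,::-1])
go(c2w(-.136,-.170-.03),.045)
E
```

```text
t 35.80 case [-117.2  -15.4] z 23.4 yaw -2.74 F [-5.  -0.5  4. ] gap 0.6 q [-0.25  0.39  1.72 -0.    1.03  1.37]
turn 0.01 x -1.88 y 18.46 z -2.16 cm
```

View pics/w22.png

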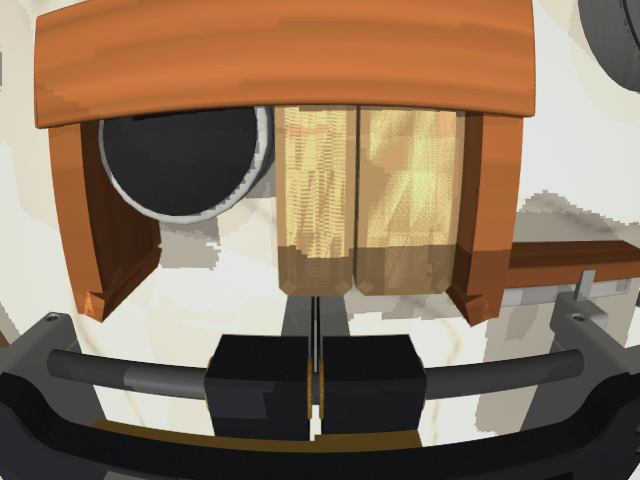

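Emit:
step_arm --deltas '[[[-3,0,0],0,0],[[-2,0,-4],0,0],[[0,1,-4],0,0],[[0,4.5,0],0,0],[[0,4.5,0],0,0],[[0,4.5,0],0,0],[[1.3,4,0],0,0],[[1.2,0,0],0,0],[[0,0,1],0,0],[[0,0,0],0,0]]'

```text
t: 37.1
position: [0.5226, -0.2344, 0.0917]
eef_rot: [1.0, -0.023, -0.001, -0.001]
contact_force: [-0.7, 0.1, -0.5]
finger_gap: 0.0005
```

```bash
python3 - <<'E'
from h import *
st()
p=get_image("wrist"); cv2.imwrite("pics/w23.png",p["frame"][:,:,::-1])
q=get_image("top"); cv2.imwrite("pics/t23.png",cv2.resize(q["frame"][150:290,270:510,::-1],None,fx=3.3,fy=3.3,interpolation=2))
go(c2w(-.140,-.2),.038)
E
```

```text
t 37.10 case [-142.6 -198.5] z 91.7 yaw -2.65 F [-0.7  0.1 -0.5] gap 0.5 q [-0.57  0.32  1.65  0.    1.18  1.04]
turn 0.1 x 0.21 y 0.11 z 5.47 cm
```

View pics/w23.png

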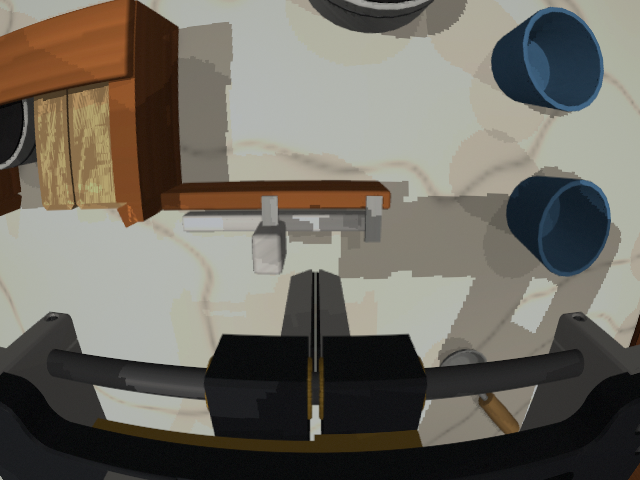

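View pics/t23.png

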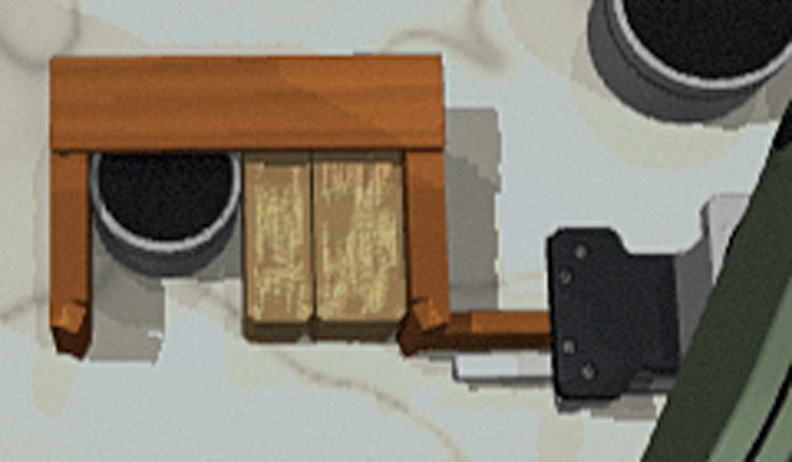

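Emit:
step_arm --deltas '[[[0.1,0.1,2],0,0],[[0,0,2],0,0],[[0,0,1.4],0,0],[[0,0,0],0,0],[[0,-0.6,0],0,0],[[0,-0.6,0],0,0],[[0,-0.8,0],0,0],[[0,-1,0],0,0],[[0,-1,0],0,0],[[0,-1,0],0,0]]'

```text
t: 38.45
position: [0.5276, -0.187, 0.0399]
eef_rot: [1.0, -0.024, 0.001, 0.0]
contact_force: [0.4, -2.9, 1.8]
finger_gap: 0.0007
```

```bash
python3 - <<'E'
from h import *
st()
p=get_image("wrist"); cv2.imwrite("pics/w24.png",p["frame"][:,:,::-1])
E
```

```text
t 38.45 case [-139.9 -150.9] z 39.9 yaw -2.73 F [ 0.4 -2.9  1.8] gap 0.7 q [-0.5   0.37  1.72 -0.    1.06  1.12]
```

View pics/w24.png

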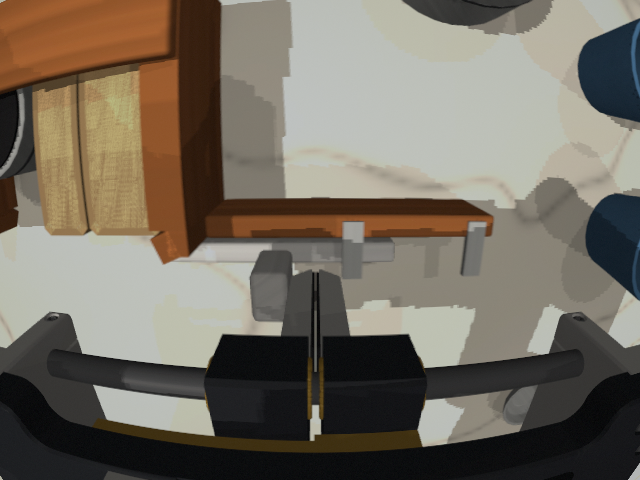

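Emit:
step_arm --deltas '[[[0,-1,0],0,0],[[0,-1,0],0,0],[[0,-1,0],0,0],[[0,-1,0],0,0],[[0,-1,0],0,0],[[0,-1,0],0,0],[[0,-0.8,0],0,0],[[0,-0.6,0],0,0],[[0,-0.4,0],0,0],[[0,0,0],0,0]]'

```text
t: 39.75
position: [0.5304, -0.1087, 0.0391]
eef_rot: [1.0, -0.024, -0.0, -0.001]
contact_force: [-0.3, 0.4, 0.5]
finger_gap: 0.0004
```

```bash
python3 - <<'E'
from h import *
st()
E
```

```text
t 39.75 case [-140.9  -72.6] z 39.1 yaw -2.74 F [-0.3  0.4  0.5] gap 0.4 q [-0.36  0.33  1.76  0.    1.05  1.26]
```

Emit:
step_arm --deltas '[[[0,-0.3,0],0,0],[[0,-0.3,0],0,0],[[0,-0.2,0],0,0],[[0,-0.2,0],0,0],[[0,-0.1,0],0,0],[[0,-0.1,0],0,0],[[0,-0.1,0],0,0],[[0,0,0],0,0],[[0,0,0],0,0],[[0,0,0],0,0]]'

```text
t: 41.0
position: [0.5306, -0.1053, 0.0393]
eef_rot: [1.0, -0.023, -0.001, 0.007]
contact_force: [-3.8, -24.2, -4.7]
finger_gap: 0.0002
```

```bash
python3 - <<'E'
from h import *
st()
p=get_image("wrist"); cv2.imwrite("pics/w25.png",p["frame"][:,:,::-1])
E
```

```text
t 41.00 case [-140.8  -69.2] z 39.3 yaw -2.65 F [ -3.8 -24.2  -4.7] gap 0.2 q [-0.35  0.33  1.76 -0.02  1.04  1.28]
```

View pics/w25.png

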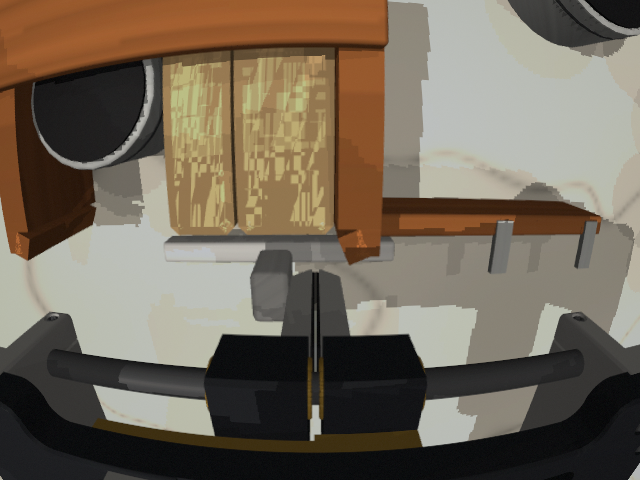

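Emit:
step_arm --deltas '[[[0,1,0],0,0],[[-1,1,0],0,0],[[-2,1,-3],0,0],[[-3,2,-4],0,0],[[-3,3,-3],0,0],[[-3,4,0],0,0],[[-2,4,0],0,0],[[0,4,0],0,0],[[0,0,0],0,0],[[0,0,0],0,0]]'

```text
t: 42.3
position: [0.3816, -0.2885, 0.139]
eef_rot: [1.0, -0.024, -0.0, -0.001]
contact_force: [0.2, 0.8, 0.0]
finger_gap: 0.0006
```

```bash
python3 - <<'E'
from h import *
st()
q=get_image("top"); cv2.imwrite("pics/t26.png",q["frame"][:,:,::-1]); cv2.imwrite("pics/t26z.png",cv2.resize(q["frame"][150:290,270:510,::-1],None,fx=3.3,fy=3.3,interpolation=2))
E
```

```text
t 42.30 case [-280.9 -259.2] z 139.0 yaw -2.74 F [0.2 0.8 0. ] gap 0.6 q [-0.83  0.07  1.84  0.    1.23  0.79]
```

View pics/t26.png

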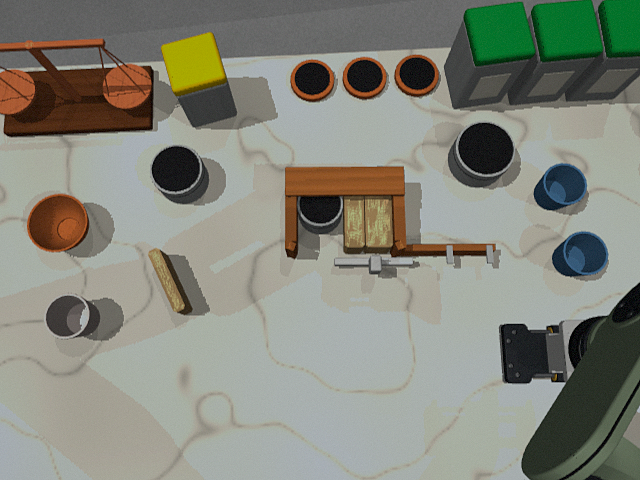

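View pics/t26z.png

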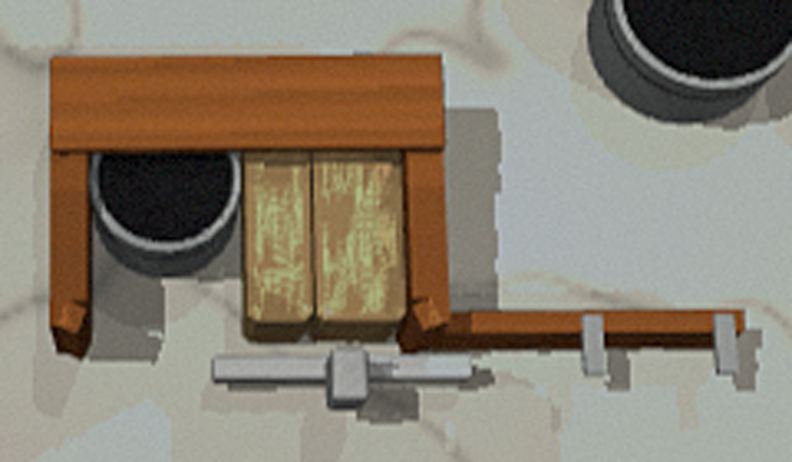

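```bash
python3 - <<'E'
from h import *
exec(open("c.py").read().split("print(\"cam")[0].replace("from h import *",""))
for a,b,z in [((455,352),(212,356),.03),((718,352),(472,360),.03),((587,347),(332,348),.066),((619,347),(367,348),.066)]:
    A,B=w2c(q(a,z)),w2c(q(b,z)); print((A*1000).round(1),(B*1000).round(1),(B-A)[1].round(4))
print(sense()["t"]); print(job_done())
E
```

```text
[-119.8 -105.2] [-121.5   16.4] 0.1216
[-120.2 -236.6] [-123.9 -113.5] 0.1231
[-124.6 -162.7] [-124.7  -40.3] 0.1225
[-124.7 -178.1] [-124.8  -57.1] 0.121
42.4
the job is handed in; nothing more can be done
None
```

The job is handed in, at about 42 s of the 72 s allowed. I never saw the verdict, because `job_done` gives none. The bar is the one check with little margin.

- **Tin:** the one in the case was the 76 mm tin. I slid it to the left wall (about 8 N) and then to the back wall (about 13 N). The overhead image put its centre at about y = 39 mm, with the walls allowing 40.
- **Packers:** the thick one (44 mm) went in along the right wall and the mid one (32 mm) between it and the tin. Both slid in without resistance and stopped against the back wall at about 5 N. The last images show them standing on edge with their fronts level.
- **Bar:** I pushed it until it stopped hard, with about 24 N on the tool. The last overhead image put it at y = -113 to +16 mm, which matches fully across (-113 to +17). The travel measured by comparing images came to only 121–123 mm, against the 120 mm needed and 130 mm nominal. It seems to have started about 8 mm from fully open, which would account for this.
- **Everything else:** the last overhead view shows the thin packer, spare tins, cups, bowl, spare dishes and tall caddy in their original places. The spoon was hidden behind the arm in that view, but the arm never went near it. The gripper was clear of everything.

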